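# Find the socket that fits the stage-clamp nut

## Task

The microscope's stage carriage is parked with its clamp nut under the blue dust hood: pull it sideways along its rails by the blue post until its white centre lines stand on the green service mark. Then try the three look-alike sockets on the brass hex nut, standing each one that does not fit back upright on the blue mat, and leave the one that fits fully down over the nut, its rim on the washer. Finish still gripping that seated socket, do not let go; the carriage stays on its mark, and the bottle, dish and slide box are left alone.

Things in the scene. Friction and masses are not known exactly. Their poses are not given: they have to be found in the camera images.
- carriage (a joint): Travel (m) of the black carriage on its rails; it slides level and cannot lift off. Starts at 0 to 0.03, nut under the hood; grows as it is pulled out (to y minus of service_mark); 0.160 = nut centred on the mark, white lines on the 16 mm wide green stripes. Hard stop at 0.19. Needs about 6 N to move, stays where left. 70 mm wide, top 43 mm above the table, ends 35 mm past the nut.
- pull_post (a point): Blue square post on the carriage, 22 x 22 mm, its top 85 mm above the table, rising 42 mm from the carriage, 110 mm from the nut on the side away from the hood. This point is on its axis, 70 mm above the table, 15 mm below its top; x and y are square to its sides, y along the rails (pull to y minus).
- service_mark (a point): Point midway between the two green stripes on the white base plate (160 x 400 mm, fixed), 15 mm above the table. y along the rails towards the hood, x across, z up. The fixed blue hood covers y = 105 to 205 mm and x = -78 to 78 mm from here; its top is 93 mm and its roof's underside 85 mm above the table. The fixture is turned by up to 0.25 rad.
- nut_seat (a point): Brass hex nut, 24 mm across flats, 14 mm high: full flats for the lower 7 mm, then a six-sided taper from 24 to 19 mm, and a 15 mm wide stud end 4 mm higher. This point: on its axis at its foot, on a 46 mm steel washer, 45 mm above the table; a seated socket's rim rests here. z up, x square to a pair of flats. Its angle varies; it turns stiffly (0.15 N m).
- mat: Flat blue mat, fixed, 320 x 110 mm, its top 6 mm above the table, with three white rings along its long side (x axis) at x = -100, 0 and 100 mm; the sockets stand near the rings, in any order. Origin: centre of its underside.
- socket_a: One of three steel sockets alike outside, 78 mm tall, mouth down. Up to 22 mm a six-sided sleeve 38 mm across flats; from 22 to 32 mm a dark round collar 41 mm wide; from 32 to 78 mm a square adapter block 24 x 24 mm to grip by opposite sides. Origin: centre of the mouth at the lower rim; z up through the adapter; x, y square to the adapter's sides, x also square to a pair of the bore's flats.
- socket_b: Another of the three, same outside, axes and origin as socket_a. All bores are hexagons 22 mm deep, open below: one of the three sockets is 26 mm across flats and fits the nut; the other two, about 20.5 and 22 mm, stop on the nut's taper with the rim 9 to 13 mm above the washer. Which is which cannot be seen or told by name or place: try them.
- socket_c: The third of the three, same outside, axes and origin as socket_a. Each socket weighs 0.13 to 0.25 kg and stands upright on the mat, its rim on the mat's top, turned by up to about 0.5 rad from the mat.
- reagent_bottle: Bystander: amber glass bottle with a black cap, 48 mm wide, 100 mm tall, upright. Origin: centre of its underside.
- petri_dish: Bystander: closed glass dish, 94 mm wide, 18 mm high. Origin: centre of its underside.
- slide_box: Bystander: grey box with a white lid, 94 x 64 x 36 mm. Origin: centre of its underside.

How it is judged:
By the outcome, as a careful person would: the job done as asked, in the order asked, and still so for the second after the job is handed in, while the arm keeps its last pose, push and grip.
It also fails if it takes over 72 s, if anything falls off the work surface, if the arm or the gripper's body presses on something with over 40 N, if the wrist force passes 120 N, or if a joint passes its speed limit or range.

## Robot

A 7-joint arm with a two-finger parallel gripper is mounted at the origin on the work surface. World frame = base frame: x ahead of the robot, y to its left, z up, the work surface at z = 0. Lengths are in m, angles in rad, forces in N, time in s.
With the tool pointing down it reaches from about 0.4 to 0.85 m from the base axis. Payload 6.9 kg.
Tool frame: the origin (TCP) lies midway between the tips of the shut fingers; the grasp point (between the pads) lies 19 mm behind it; z points along the fingers, y is the direction in which the jaws open and shut (so a half turn about z gives the same grasp; the last joint's range is limited). The gripper opens to 85 mm and grips with 20 to 120 N. Pads are 22 mm wide; open, the fingers measure 114 mm over their backs; the gripper's body (76 mm by 85 mm) begins 54 mm behind the grasp point. The pads swing forward as they close: fully open they stand 13 mm farther back than shut.
Start: joints at [-1.024, 0.507, -0.238, 1.5, 0.126, 1.149, -0.155], TCP at [0.267, 0.565, 0.231] pointing down, gripper open.
Joint ranges: [-3.08, 3.08], [-0.24, 2.05], [-1.43, 1.35], [0, 2.5], [-1.52, 4.66], [0.17, 1.96], [-2.89, 2.89]. Speed limits (rad/s): [2.39, 2.39, 3.14, 3.14, 3.14, 3.14, 3.14].

## Interface

Orientations are given as a unit quaternion [x, y, z, w].
In Python, from bench import robot gives the robot as it stands. The module is installed in compiled form; this text tells all that it offers.
- The arm moves only by the tool carry_out, never from a script. Its arguments are lists of equal length, an entry for each row: "angular": the turn, a rotation vector about the tool's x, y, z in rad, a list of three; "offset": the shift along the tool's x, y, z in m, a list of three; "fingers": the opening, from -1 (shut) to 1 (fully open), so that 0 is half open. A call has 1 to 12 rows; each row is the pose to reach, as a shift and turn from the pose commanded when the call began, along the tool's axes at that moment; what a row does not reach only later rows make up. A row lasts 1/8 s, in which the tool goes at most 62.5 mm and 10.7 degrees, less where a joint would pass 70% of its speed; a pose out of reach is approached as far as the arm can. A call with a gripper value outside its range is refused whole. The fingers move at their own pace and stop on an object; "force" is the grip in N (left out, the last holds). Time passes only in rows, so rows that repeat a pose let the fingers close. It gives the time, the measured TCP pose, the force and the opening at its end, in the units of the state.
- robot.get_state(): the state, without advancing time (a new reading comes with each control period).
- robot.capture(name): name is "scene" or "top"; returns the picture (400x640x3 uint8, red, green, blue); there is no depth.
- robot.camera_model(name): a dict with "fx", "fy", "cx", "cy" (pixels), "camera_from_world" (4x4, takes a point from world to camera coordinates). Camera axes: x right, y down, z forward; pixel columns grow to the right and rows downward; lengths in m; the calibration is good to about 2 mm. A picture is of the moment at which its call begins. camera_model takes no time and is no camera call.
- robot.close_job(): hands the job in, once; it reports no verdict.
The state is a dict: "time_s": time; "joint_pos": joint angles; "qvel": joint speeds; "tau": joint torques, N m; "tool_pos": TCP position; "eef_rot": TCP orientation; "contact_force": force on the tool from outside, world axes, zero at the start; "torque": the same for the moment, N m; "width": finger opening in m.
Only numpy, scipy, OpenCV 4.12 (cv2) and the standard library are available. Lean on these libraries where they do the work, as an engineer would, in place of code of your own. Each camera call takes 0.05 s, during which the arm holds its last target. There are 200 camera calls.

## Working session

There is one attempt and no reset: what is moved stays moved. The work goes in short steps, Python scripts to look and compute and a tool call to move; the robot and the scene stay as the last step left them, time stands still between calls to the robot, and variables do not carry over. Pictures are saved under pics/ and viewed, about 8 in all and at most 12, crops included, and the job is handed in when it is done.

Besides the shell and the picture viewer there is one more tool, called after ">>>" by a JSON object that holds its "api" and its "payload", one argument or row to a line. carry_out: Moves the arm, as the interface text tells. Its arguments: {"type":"object","properties":{"angular":{"type":"array","items":{"type":"array","items":{"type":"number"}}},"offset":{"type":"array","items":{"type":"array","items":{"type":"number"}}},"fingers":{"type":"array","items":{"type":"number"}},"force":{"type":"number"}},"required":["angular","offset","fingers"]}

```bash
mkdir -p pics
python3 - <<'E'
from bench import robot
import cv2,numpy as np
print(robot.get_state())
for n in("scene","top"):
    m=robot.camera_model(n);print(n,m)
    cv2.imwrite(f"pics/{n}0.png",robot.capture(n)[:,:,::-1])
E
```

```text
{'time_s': 0.0, 'joint_pos': array([-1.02350165,  0.50835445, -0.23754314,  1.50115691,  0.12568744,
        1.14889629, -0.15479379]), 'qvel': array([ 2.84997237e-04, -5.41688057e-04,  3.85665677e-04,  4.31999545e-05,
        6.08165201e-04, -3.81550435e-04,  1.11552192e-03]), 'tau': array([ 4.47708362e-04, -6.20595574e+01, -2.18647175e+00, -2.49650413e+01,
        1.27015563e-02,  1.20638864e-02, -1.24899924e-05]), 'tool_pos': array([0.26706414, 0.56449788, 0.23041168]), 'eef_rot': array([ 2.19087029e-01,  9.75704894e-01, -8.92156674e-04, -1.93340200e-04]), 'contact_force': array([-0.574979  ,  0.40700845,  0.40641941]), 'torque': array([-0.03128702,  0.01598791, -0.0412541 ]), 'width': 0.0852669072024199}
scene {'fx': 473.8267106790774, 'fy': 473.8267106790774, 'cx': 317.81409270927514, 'cy': 203.944889354341, 'camera_from_world': array([[ 0.83602129,  0.54869309, -0.00207183, -0.49121524],
       [ 0.36095961, -0.55281542, -0.75106809, -0.16574389],
       [-0.41325121,  0.62716106, -0.66022151,  1.82917355],
       [ 0.        ,  0.        ,  0.        ,  1.        ]])}
top {'fx': 412.6645396622886, 'fy': 412.6645396622886, 'cx': 315.92468601510296, 'cy': 194.6343357810573, 'camera_from_world': array([[ 0.00588622, -0.99997677, -0.00343588, -0.00797587],
       [-0.99233488, -0.00541704, -0.12345911,  0.58292565],
       [ 0.12343763,  0.00413625, -0.99234371,  1.26808806],
       [ 0.        ,  0.        ,  0.        ,  1.        ]])}
```

View pics/top0.png

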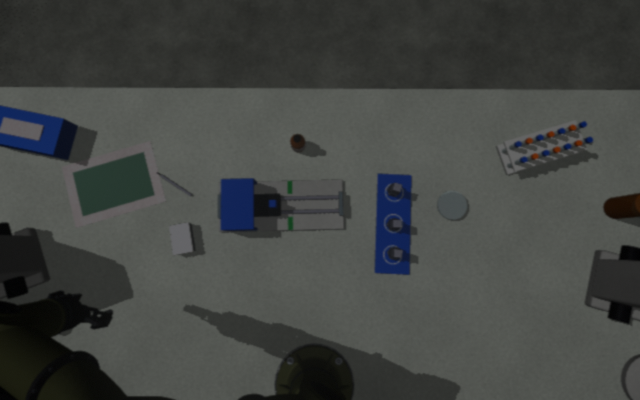

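View pics/scene0.png

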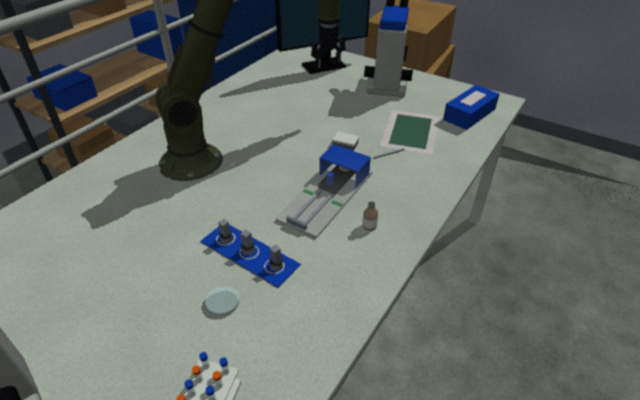

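The top view shows the fixture at px x 220–345, y 180–230, with the hood on the left. The post is near (272,204), the mat is at x 376–411, y 174–273, and the sockets are near (395,190), (394,222) and (394,254). I'll enlarge both areas.

```bash
cat > h.py <<'E'
from bench import robot
import cv2,numpy as np
from scipy.spatial.transform import Rotation as R
def p2w(n,u,v,z):
    m=robot.camera_model(n);T=m["camera_from_world"];r=T[:3,:3].T@np.array([(u-m["cx"])/m["fx"],(v-m["cy"])/m["fy"],1]);c=-T[:3,:3].T@T[:3,3]
    return c+r*(z-c[2])/r[2]
def w2p(n,p):
    m=robot.camera_model(n);q=m["camera_from_world"]@np.append(p,1);return np.array([m["fx"]*q[0]/q[2]+m["cx"],m["fy"]*q[1]/q[2]+m["cy"]])
def crop(n,out,u0,v0,u1,v1,s,img=None,gain=1.6):
    im=robot.capture(n)[:,:,::-1] if img is None else img
    c=cv2.resize(im[v0:v1,u0:u1],None,fx=s,fy=s,interpolation=cv2.INTER_CUBIC)
    cv2.imwrite(out,np.clip(c*gain,0,255).astype(np.uint8)); return im
def st():
    s=robot.get_state();e=R.from_quat(s["eef_rot"]).as_matrix()
    print("t",round(s["time_s"],2),"pos",s["tool_pos"].round(4),"F",s["contact_force"].round(1),"w",round(s["width"],4),"toolx",e[:,0].round(3),"z",e[:,2].round(3),"j",s["joint_pos"].round(2));return s,e
def rel(p,yawdir=None):
    """offset in tool axes to world p for TCP; turn about tool z so tool y lines up with +-yawdir (world angle)"""
    s,e=st();o=e.T@(np.array(p)-s["tool_pos"]);a=None
    if yawdir is not None:
        d=e.T@np.array([np.cos(yawdir),np.sin(yawdir),0]);a=np.arctan2(-d[0],d[1]);a=(a+np.pi/2)%np.pi-np.pi/2
    tilt=e.T@np.array([0,0,-1.]);t=np.cross([0,0,1],tilt)
    print("offset",o.round(4),"turnz",a,"tilt rotvec",t.round(4))
E
python3 - <<'E'
from h import *
im=cv2.imread("pics/top0.png")
crop("top","pics/c1.png",215,170,420,280,3.9,im,1.8)
hsv=cv2.cvtColor(im,cv2.COLOR_BGR2HSV)
g=cv2.inRange(hsv,(45,90,40),(85,255,255));g[:,:215]=0;g[:,420:]=0
n,l,s,c=cv2.connectedComponentsWithStats(g)
cs=[]
for i in range(1,n):
    if s[i,4]>8: w=p2w("top",*c[i],.015);print(s[i],c[i],w);cs.append(w)
b=cv2.inRange(hsv,(100,120,40),(130,255,255))
n,l,s,c=cv2.connectedComponentsWithStats(b)
for i in range(1,n):
    if s[i,4]>15 and 200<c[i][0]<430:
        pts=np.argwhere(l==i)[:,::-1].astype(np.float32);r=cv2.minAreaRect(pts);print(s[i],c[i],r,[p2w("top",*q,.006).round(4) for q in cv2.boxPoints(r)])
        print(p2w("top",*c[i],.085))
E
```

```text
[288 181   4  13  50] [289.5  186.76] [0.61067568 0.08066531 0.015     ]
[288 217   5  13  58] [290.10344828 222.79310345] [0.49474504 0.0771432  0.015     ]
[ 375  174   36  100 2710] [392.65571956 224.12878229] ((392.8306884765625, 223.6184539794922), (34.080474853515625, 98.9977798461914), 1.2730300426483154) [array([ 0.3392, -0.1916,  0.006 ]), array([ 0.6562, -0.2025,  0.006 ]), array([ 0.6543, -0.3131,  0.006 ]), array([ 0.3375, -0.2991,  0.006 ])]
[ 0.48861179 -0.236535    0.085     ]
[ 220  179   35   52 1711] [236.84862653 204.30450029] ((237.0, 204.5), (34.0, 51.0), 0.0) [array([0.4709, 0.302 , 0.006 ]), array([0.6362, 0.3077, 0.006 ]), array([0.6368, 0.1971, 0.006 ]), array([0.4715, 0.193 , 0.006 ])]
[0.54600319 0.2348842  0.085     ]
[268 199   9   9  64] [272.1875   203.078125] ((272.0, 203.0), (8.0, 8.0), 90.0) [array([0.5716, 0.1502, 0.006 ]), array([0.5718, 0.1244, 0.006 ]), array([0.5458, 0.1239, 0.006 ]), array([0.5457, 0.1497, 0.006 ])]
[0.55033627 0.12769162 0.085     ]
```

View pics/c1.png

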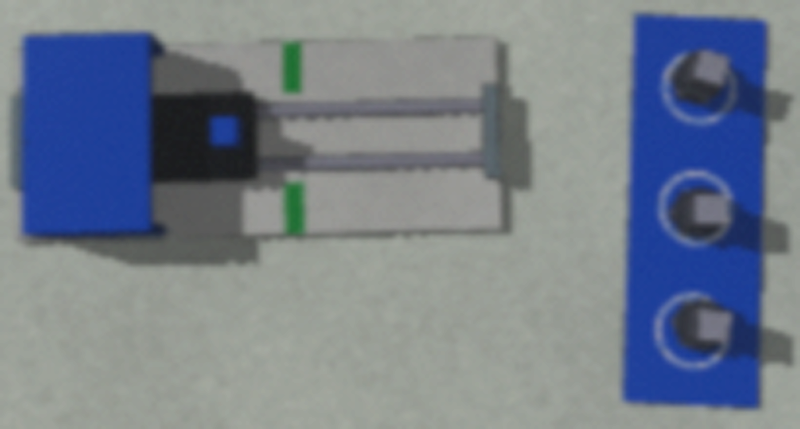

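Run:
```python
from h import *
rel([.5505,.1275,.16],.030)
```

```text
t 0.1 pos [0.2671 0.5645 0.2305] F [-0.6 -0.8  0.2] w 0.085 toolx [-0.904  0.428 -0.   ] z [-0.001 -0.001 -1.   ] j [-1.02  0.51 -0.24  1.5   0.13  1.15 -0.15]
offset [-0.443  -0.2738  0.071 ] turnz 1.099020501153663 tilt rotvec [-0.0016  0.0001  0.    ]
```

>>> {"api": "carry_out", "payload": {
  "angular": [
    [0, 0, 0.11],
    [0, 0, 0.22],
    [0, 0, 0.33],
    [0, 0, 0.44],
    [0, 0, 0.55],
    [0, 0, 0.66],
    [0, 0, 0.77],
    [0, 0, 0.88],
    [0, 0, 0.99],
    [0, 0, 1.1],
    [0, 0, 1.1],
    [0, 0, 1.1]
  ],
  "offset": [
    [-0.044, -0.027, 0.007],
    [-0.089, -0.055, 0.014],
    [-0.133, -0.082, 0.021],
    [-0.177, -0.11, 0.028],
    [-0.222, -0.137, 0.035],
    [-0.266, -0.164, 0.042],
    [-0.31, -0.192, 0.05],
    [-0.354, -0.219, 0.057],
    [-0.4, -0.246, 0.064],
    [-0.443, -0.274, 0.071],
    [-0.443, -0.274, 0.071],
    [-0.443, -0.274, 0.071]
  ],
  "fingers": [1, 1, 1, 1, 1, 1, 1, 1, 1, 1, 1, 1]
}}

```text
time_s: 1.6
tool_pos: [0.5501, 0.1283, 0.1599]
eef_rot: [0.697, 0.717, -0.0, -0.001]
contact_force: [0.3, 0.2, -0.2]
width: 0.0853
```

Run:
```python
from h import *
rel([.5505,.1275,.053],.030)
```

```text
t 1.6 pos [0.5501 0.1283 0.1599] F [ 0.3  0.2 -0.2] w 0.0853 toolx [-0.03  1.    0.  ] z [-0.001  0.    -1.   ] j [-0.34  0.48  0.11  1.77 -0.07  0.9  -0.18]
offset [-0.0008  0.0005  0.1069] turnz -0.0004768812421072077 tilt rotvec [-0.0012 -0.0004  0.    ]
```

>>> {"api": "carry_out", "payload": {
  "angular": [
    [0, 0, 0],
    [0, 0, 0],
    [0, 0, 0],
    [0, 0, 0],
    [0, 0, 0],
    [0, 0, 0],
    [0, 0, 0],
    [0, 0, 0]
  ],
  "offset": [
    [0, 0, 0.04],
    [0, 0, 0.08],
    [0, 0, 0.107],
    [0, 0, 0.107],
    [0, 0, 0.107],
    [0, 0, 0.107],
    [0, 0, 0.107],
    [0, 0, 0.107]
  ],
  "fingers": [1, 1, 0.5, -0.6, -0.6, -0.6, -0.6, -0.6],
  "force": 60
}}

```text
time_s: 2.6
tool_pos: [0.551, 0.1287, 0.0549]
eef_rot: [0.697, 0.718, 0.001, 0.0]
contact_force: [-1.9, 1.3, 6.9]
width: 0.0213
```

>>> {"api": "carry_out", "payload": {
  "angular": [
    [0, 0, 0],
    [0, 0, 0],
    [0, 0, 0],
    [0, 0, 0],
    [0, 0, 0],
    [0, 0, 0],
    [0, 0, 0],
    [0, 0, 0],
    [0, 0, 0],
    [0, 0, 0],
    [0, 0, 0]
  ],
  "offset": [
    [-0.01, 0, 0],
    [-0.025, 0, 0],
    [-0.045, 0, 0],
    [-0.065, 0, 0],
    [-0.085, 0, 0],
    [-0.105, 0, 0],
    [-0.125, 0, 0],
    [-0.142, 0, 0],
    [-0.152, 0, 0],
    [-0.157, 0, 0],
    [-0.157, 0, 0]
  ],
  "fingers": [-0.6, -0.6, -0.6, -0.6, -0.6, -0.6, -0.6, -0.6, -0.6, -0.6, -0.6]
}}

```text
time_s: 3.98
tool_pos: [0.5558, -0.0284, 0.0549]
eef_rot: [0.697, 0.717, 0.001, 0.0]
contact_force: [-1.6, 2.6, 6.6]
width: 0.0212
```

Run:
```python
from h import *
st()
im=crop("top","pics/c2.png",215,170,375,245,5,None,1.8)
cv2.imwrite("pics/top2.png",im)
crop("scene","pics/s2.png",260,140,380,240,6,None,1.8)
```

```text
t 3.98 pos [ 0.5558 -0.0284  0.0549] F [-1.6  2.6  6.6] w 0.0212 toolx [-0.03   1.     0.001] z [ 0.002  0.001 -1.   ] j [-0.03  0.6   0.06  1.9  -0.06  0.64  0.1 ]
```

View pics/c2.png

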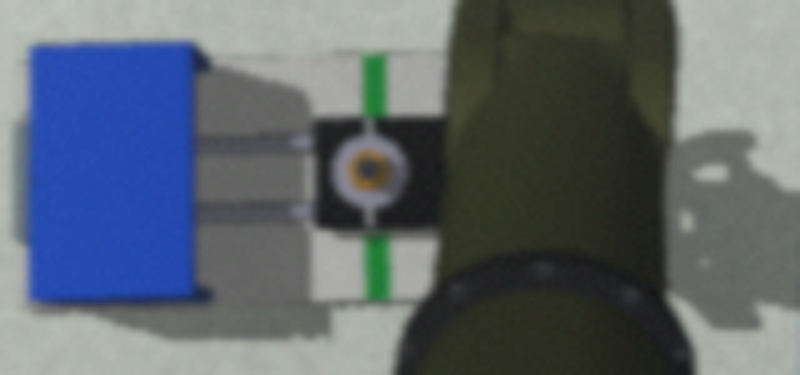

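The carriage is out, with its white lines at crop (371,125) and (371,215). The stripe centres are at about (374,85) and (377,267). I'll work out the rest with height parallax included, and get the nut centre and angle too.

Run:
```python
from h import *
f=lambda u,v,z:p2w("top",215+(u-2)/5,170+(v-2)/5,z)
a=f(374.5,85,.015);b=f(377,267,.015);d=(a-b)/np.linalg.norm(a-b);mid=(a+b)/2;yv=np.array([-d[1],d[0],0])
print("mark",mid,"ang",np.arctan2(d[1],d[0]))
for q in((371,127),(371,214)):print((f(*q,.043)-mid)@yv,(f(*q,.043)-mid)@d)
im=cv2.imread("pics/top2.png");w=im[170:245,215:310].astype(int)
hsv=cv2.cvtColor(im,cv2.COLOR_BGR2HSV)
for lo,hi,z,n in(((45,90,40),(85,255,255),.015,"g"),((8,90,60),(28,255,255),.055,"nut")):
    g=cv2.inRange(hsv,lo,hi);g[:,:250]=0;g[:,310:]=0;g[:170]=0;g[245:]=0
    k,l,s,c=cv2.connectedComponentsWithStats(g)
    for i in range(1,k):
        if s[i,4]>8:print(n,s[i],c[i],p2w("top",*c[i],z))
```

```text
mark [0.5526404  0.07906816 0.015     ] ang 0.027391476481812765
0.0007430095950461005 0.027870658473183152
0.0014771410805398285 -0.026959435916515513
g [288 181   4  13  51] [289.52941176 186.88235294] [0.61027823 0.08056508 0.015     ]
g [288 217   5  13  59] [290.13559322 222.89830508] [0.49441078 0.07703622 0.015     ]
nut [285 203   5   5  10] [286.6 205.6] [0.54580655 0.086097   0.055     ]
```

View pics/s2.png

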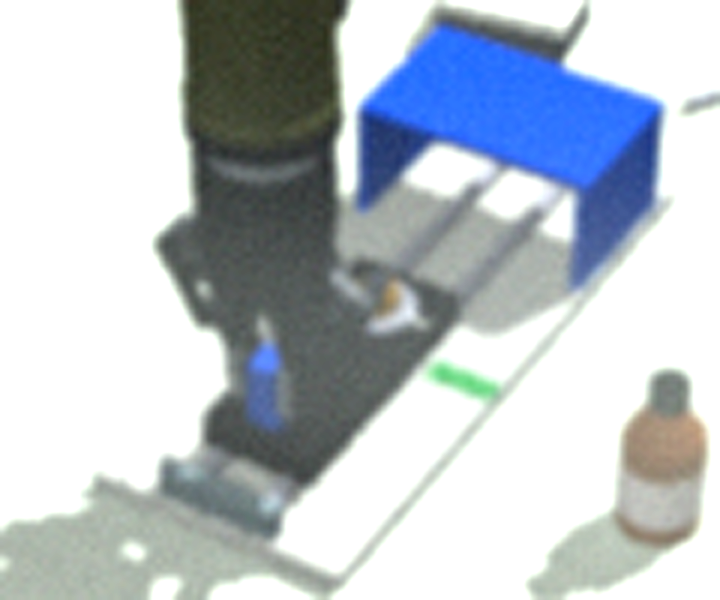

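>>> {"api": "carry_out", "payload": {
  "angular": [
    [0, 0, 0],
    [0, 0, 0],
    [0, 0, 0],
    [0, 0, 0],
    [0, 0, 0],
    [0, 0, 0],
    [0, 0, 0],
    [0, 0, 0],
    [0, 0, 0],
    [0, 0, 0],
    [0, 0, 0]
  ],
  "offset": [
    [-0.001, 0, 0],
    [-0.001, 0, 0],
    [-0.001, 0, 0],
    [-0.001, 0, 0],
    [-0.001, 0, -0.02],
    [-0.001, 0, -0.06],
    [-0.04, 0, -0.11],
    [-0.09, 0, -0.12],
    [-0.14, 0, -0.12],
    [-0.18, 0, -0.12],
    [-0.18, 0, -0.12]
  ],
  "fingers": [-0.6, -0.6, 0.2, 0.2, 0.2, 0.2, 0.2, 0.2, 0.2, 0.2, 0.2]
}}

```text
time_s: 5.45
tool_pos: [0.5592, -0.2141, 0.1733]
eef_rot: [0.699, 0.715, -0.001, 0.001]
contact_force: [0.4, 0.1, 0.3]
width: 0.0513
```

Run:
```python
from h import *
st()
T=np.mean([robot.capture("top")[:,:,::-1].astype(float) for _ in range(10)],0)
S=np.mean([robot.capture("scene")[:,:,::-1].astype(float) for _ in range(5)],0)
np.save("T3.npy",T);np.save("S3.npy",S)
i0=cv2.imread("pics/top0.png")
a=cv2.resize(T[190:220,268:308],None,fx=10,fy=10,interpolation=cv2.INTER_CUBIC)*2
b=cv2.resize(S[170:210,305:345],None,fx=10,fy=10,interpolation=cv2.INTER_CUBIC)*1.4
sk=[cv2.resize(i0[v-20:v+10,380:412].astype(float),None,fx=8,fy=8,interpolation=cv2.INTER_CUBIC)*1.8 for v in(196,230,262)]
out=np.zeros((650,800,3));out[:300,:400]=a;out[:400,400:]=b
for i,k in enumerate(sk): out[400:640,i*260:i*260+256]=k
cv2.imwrite("pics/c3.png",cv2.resize(np.clip(out,0,255).astype(np.uint8),(738,600)))
```

```text
t 5.45 pos [ 0.5592 -0.2141  0.1733] F [0.4 0.1 0.3] w 0.0513 toolx [-0.022  1.    -0.003] z [-0.    -0.003 -1.   ] j [ 0.26  0.51  0.09  1.66 -0.05  0.97  0.4 ]
```

View pics/c3.png

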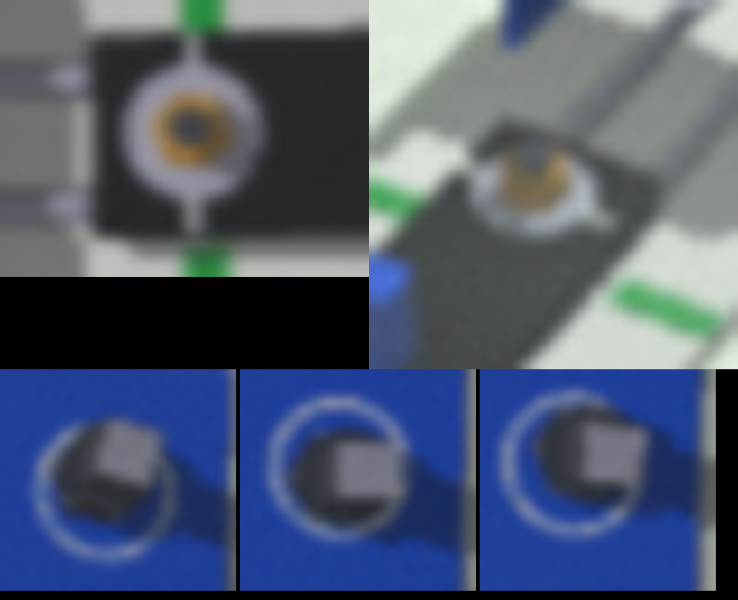

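The white lines at (194,50) and (194,210) stand on the green stripes at x≈201–207, and the rest of the offset is parallax. The nut and the three adapter top faces are clear, with sockets turned about −22°, 0° and −9°. Next I'll fit the numbers.

```bash
cat > fit.py <<'E'
from h import *
from scipy.optimize import least_squares
def render(n,polys,box,ss=8,sig=.6):
    """polys: list of (Nx3 world hull pts, value) painted in order -> antialiased crop"""
    u0,v0,u1,v1=box;im=np.zeros(((v1-v0)*ss,(u1-u0)*ss),np.float32)
    for P,val in polys:
        q=np.array([w2p(n,p) for p in P]);q=(q-[u0,v0]+.5)*ss
        h=cv2.convexHull(q.astype(np.float32));cv2.fillConvexPoly(im,np.round(h*16).astype(np.int32),val,shift=4)
    im=cv2.GaussianBlur(im,(0,0),sig*ss);return cv2.resize(im,(u1-u0,v1-v0),interpolation=cv2.INTER_AREA)
def ngon(x,y,z,af,n,a):
    r=af/2/np.cos(np.pi/n);t=a+np.pi/n+np.arange(n)*2*np.pi/n
    return np.c_[x+r*np.cos(t),y+r*np.sin(t),np.full(n,z)]
E
python3 - <<'E'
from fit import *
T=np.load("T3.npy");S=np.load("S3.npy")
bx={"top":(274,192,304,218),"scene":(312,172,344,202)}
obs={}
for n,I in(("top",T),("scene",S)):
    u0,v0,u1,v1=bx[n];c=I[v0:v1,u0:u1];o=c[:,:,2]-c[:,:,0];o=o-np.median(o);obs[n]=np.clip(o,0,None)
def res(n,x,y,a):
    z=.045;P=[(np.r_[ngon(x,y,z,.024,6,a),ngon(x,y,z+.007,.024,6,a),ngon(x,y,z+.014,.019,6,a)],1.),(np.r_[ngon(x,y,z+.014,.015,24,a),ngon(x,y,z+.018,.015,24,a)],0.)]
    m=render(n,P,bx[n]);o=obs[n];g=(m*o).sum()/(m*m).sum();return ((o-g*m)**2).sum()/(o**2).sum()
from scipy.optimize import minimize
for n in bx:
    print(n,obs[n].max())
    for a in np.arange(0,60,7.5):
        r=minimize(lambda p:res(n,p[0],p[1],np.radians(a)),[.5526,.079],method="Nelder-Mead",options=dict(xatol=1e-4,fatol=1e-5,initial_simplex=[[.5526,.079],[.5556,.079],[.5526,.082]]))
        print(a,r.x.round(4),round(r.fun,4))
im=cv2.imread("pics/top0.png").astype(np.float32)
for v in(187,223,253):
    c=cv2.resize(im[v-9:v+10,388:408],None,fx=8,fy=8,interpolation=cv2.INTER_CUBIC)
    m=((c[:,:,2]>c.max()*.5)&(c[:,:,2]>65)).astype(np.uint8)
    k,l,s,cc=cv2.connectedComponentsWithStats(m);i=1+np.argmin([np.hypot(*(x-[80,80])) for x in cc[1:]])
    pts=np.argwhere(l==i)[:,::-1].astype(np.float32);r=cv2.minAreaRect(pts);ct=cc[i]
    print(r,s[i,4],p2w("top",388+(ct[0]-3.5)/8,v-9+(ct[1]-3.5)/8,.084).round(4))
E
```

```text
top 40.7Traceback (most recent call last):
  File "<stdin>", line 14, in <module>
    res = _minimize_neldermead(fun, x0, args, callback, bounds=bounds,
                               **options)
    fsim[j] = func(sim[j])
              ~~~~^^^^^^^^
    fx = function(np.copy(x), *(wrapper_args + args))
  File "<stdin>", line 14, in <lambda>
  File "<stdin>", line 9, in res
  File "fit.py", line 7, in render
    q=np.array([w2p(n,p) for p in P]);q=(q-[u0,v0]+.5)*ss
                ~~~^^^^^
  File "h.py", line 8, in w2p
    m=robot.camera_model(n);q=m["camera_from_world"]@np.append(p,1);return np.array([m["fx"]*q[0]/q[2]+m["cx"],m["fy"]*q[1]/q[2]+m["cy"]])
ValueError: time passes only in moves, steps and waits
```

```bash
sed -i 's/robot\.camera_model(n)/CM(n)/; ' h.py; sed -i '3a import functools\n@functools.cache\ndef CM(n): return robot.camera_model(n)' h.py
cat > nut.py <<'E'
from fit import *
from scipy.optimize import minimize
T=np.load("T3.npy");S=np.load("S3.npy")
bx={"top":(274,192,304,218),"scene":(312,172,344,202)}
obs={}
for n,I in(("top",T),("scene",S)):
    u0,v0,u1,v1=bx[n];c=I[v0:v1,u0:u1];o=c[:,:,2]-c[:,:,0];o=o-np.median(o);obs[n]=np.clip(o,0,None)
def res(n,x,y,a):
    z=.045;P=[(np.r_[ngon(x,y,z,.024,6,a),ngon(x,y,z+.007,.024,6,a),ngon(x,y,z+.014,.019,6,a)],1.),(np.r_[ngon(x,y,z+.014,.015,24,a),ngon(x,y,z+.018,.015,24,a)],0.)]
    m=render(n,P,bx[n]);o=obs[n];g=(m*o).sum()/(m*m).sum();return ((o-g*m)**2).sum()/(o**2).sum()
for n in bx:
    print(n,obs[n].max())
    for a in np.arange(0,60,7.5):
        r=minimize(lambda p:res(n,p[0],p[1],np.radians(a)),[.5526,.079],method="Nelder-Mead",options=dict(xatol=1e-4,fatol=1e-5,initial_simplex=[[.5526,.079],[.5556,.079],[.5526,.082]]))
        print(a,r.x.round(4),round(r.fun,4))
im=cv2.imread("pics/top0.png").astype(np.float32)
for v in(187,223,253):
    c=cv2.resize(im[v-9:v+10,388:408],None,fx=8,fy=8,interpolation=cv2.INTER_CUBIC)
    m=((c[:,:,2]>65)&(c[:,:,0]<c[:,:,2]*1.5)).astype(np.uint8)
    k,l,s,cc=cv2.connectedComponentsWithStats(m);i=1+np.argmin([np.hypot(*(x-[80,80])) for x in cc[1:]])
    pts=np.argwhere(l==i)[:,::-1].astype(np.float32);r=cv2.minAreaRect(pts);ct=cc[i]
    print(r,s[i,4],p2w("top",388+(ct[0]-3.5)/8,v-9+(ct[1]-3.5)/8,.084).round(4))
E
python3 nut.py
```

```text
top 40.7
0.0 [0.5531 0.0817] 0.1208
7.5 [0.553  0.0817] 0.1279
15.0 [0.5531 0.0815] 0.1343
22.5 [0.5529 0.082 ] 0.1387
30.0 [0.5531 0.0816] 0.133
37.5 [0.5529 0.0817] 0.1266
45.0 [0.5531 0.0816] 0.1185
52.5 [0.5532 0.0817] 0.1189
scene 39.7
0.0 [0.5493 0.0868] 0.114
7.5 [0.5491 0.0867] 0.1114
15.0 [0.5494 0.0862] 0.1046
22.5 [0.5494 0.0863] 0.1012
30.0 [0.5498 0.0866] 0.0996
37.5 [0.5495 0.0867] 0.104
45.0 [0.5496 0.0868] 0.1119
52.5 [0.5492 0.0867] 0.1175
((81.71463012695312, 78.8682861328125), (21.721181869506836, 31.708736419677734), 24.775144577026367) 474 [ 0.5993 -0.2538  0.084 ]
((76.81561279296875, 78.4004898071289), (49.507083892822266, 38.04393005371094), 1.7899105548858643) 1203 [ 0.4901 -0.2498  0.084 ]
((82.18453979492188, 78.80923461914062), (44.194793701171875, 39.65047073364258), 2.8624048233032227) 1252 [ 0.4017 -0.2496  0.084 ]
```

Run:
```python
from h import *
print("washer",p2w("top",268+(194/.9225-4.5)/10,190+(131/.9225-4.5)/10,.045))
rel([.599,-.2535,.049],-.38)
```

```text
washer [0.55262732 0.08073637 0.045     ]
t 6.2 pos [ 0.5603 -0.2089  0.1733] F [ 0.2 -0.4 -0.8] w 0.0512 toolx [-0.029  1.    -0.   ] z [ 0. -0. -1.] j [ 0.26  0.51  0.09  1.66 -0.05  0.97  0.4 ]
offset [-0.0456  0.0373  0.1243] turnz 0.409047177309122 tilt rotvec [ 0.      0.0001 -0.    ]
```

>>> {"api": "carry_out", "payload": {
  "angular": [
    [0, 0, 0.15],
    [0, 0, 0.3],
    [0, 0, 0.41],
    [0, 0, 0.41],
    [0, 0, 0.41],
    [0, 0, 0.41],
    [0, 0, 0.41],
    [0, 0, 0.41],
    [0, 0, 0.41],
    [0, 0, 0.41],
    [0, 0, 0.41]
  ],
  "offset": [
    [-0.02, 0.017, 0],
    [-0.0456, 0.0373, 0.01],
    [-0.0456, 0.0373, 0.03],
    [-0.0456, 0.0373, 0.06],
    [-0.0456, 0.0373, 0.09],
    [-0.0456, 0.0373, 0.115],
    [-0.0456, 0.0373, 0.1243],
    [-0.0456, 0.0373, 0.1243],
    [-0.0456, 0.0373, 0.1243],
    [-0.0456, 0.0373, 0.1243],
    [-0.0456, 0.0373, 0.1243]
  ],
  "fingers": [0.3, 0.3, 0.3, 0.3, 0.3, 0.3, 0.3, -0.6, -0.6, -0.6, -0.6],
  "force": 50
}}

```text
time_s: 7.58
tool_pos: [0.5995, -0.2538, 0.05]
eef_rot: [0.828, 0.56, 0.0, 0.001]
contact_force: [-0.5, 0.4, 3.0]
width: 0.0236
```

Run:
```python
from h import *
rel([.5527,.080,.16],np.radians(-19))
```

```text
t 7.58 pos [ 0.5995 -0.2538  0.05  ] F [-0.5  0.4  3. ] w 0.0236 toolx [ 0.372  0.928 -0.   ] z [ 0.002 -0.001 -1.   ] j [ 0.26  0.73  0.17  1.64 -0.16  0.79  0.12]
offset [ 0.2924 -0.1674 -0.1103] turnz -0.049421157684849115 tilt rotvec [ 0.0017  0.     -0.    ]
```

>>> {"api": "carry_out", "payload": {
  "angular": [
    [0, 0, 0],
    [0, 0, 0],
    [0, 0, 0],
    [0, 0, 0],
    [0, 0, 0],
    [0, 0, 0],
    [0, 0, 0],
    [0, 0, 0],
    [0, 0, 0],
    [0, 0, 0],
    [0, 0, 0],
    [0, 0, 0]
  ],
  "offset": [
    [0, 0, -0.03],
    [0, 0, -0.08],
    [0.035, -0.02, -0.115],
    [0.085, -0.049, -0.115],
    [0.135, -0.077, -0.115],
    [0.185, -0.106, -0.115],
    [0.235, -0.135, -0.115],
    [0.275, -0.157, -0.115],
    [0.2924, -0.1674, -0.115],
    [0.2924, -0.1674, -0.09],
    [0.2924, -0.1674, -0.065],
    [0.2924, -0.1674, -0.062]
  ],
  "fingers": [-0.6, -0.6, -0.6, -0.6, -0.6, -0.6, -0.6, -0.6, -0.6, -0.6, -0.6, -0.6]
}}

```text
time_s: 9.07
tool_pos: [0.551, 0.0793, 0.1096]
eef_rot: [0.828, 0.56, -0.002, -0.001]
contact_force: [0.5, -0.3, -1.9]
width: 0.0232
```

Run:
```python
from h import *
rel([.5527,.080,.089],-.38)
```

```text
t 9.07 pos [0.551  0.0793 0.1096] F [ 0.5 -0.3 -1.9] w 0.0232 toolx [ 0.373  0.928 -0.002] z [-0.003 -0.001 -1.   ] j [-0.31  0.54  0.19  1.84 -0.14  0.78 -0.43]
offset [0.0013 0.0014 0.0206] turnz -0.001949548437842008 tilt rotvec [-0.0028  0.0023  0.    ]
```

>>> {"api": "carry_out", "payload": {
  "angular": [
    [0, 0, 0],
    [0, 0, 0],
    [0, 0, 0],
    [0, 0, 0]
  ],
  "offset": [
    [0.0007, 0.0007, 0.003],
    [0.0007, 0.0007, 0.006],
    [0.0007, 0.0007, 0.009],
    [0.0007, 0.0007, 0.009]
  ],
  "fingers": [-0.6, -0.6, -0.6, -0.6]
}}

```text
time_s: 9.57
tool_pos: [0.5536, 0.0804, 0.1028]
eef_rot: [0.828, 0.56, 0.001, 0.0]
contact_force: [-0.1, 0.8, 2.8]
width: 0.0233
```

Run:
```python
from h import *
st()
```

```text
t 9.57 pos [0.5536 0.0804 0.1028] F [-0.1  0.8  2.8] w 0.0233 toolx [0.372 0.928 0.001] z [ 0.001  0.    -1.   ] j [-0.31  0.55  0.18  1.85 -0.14  0.76 -0.43]
```

>>> {"api": "carry_out", "payload": {
  "angular": [
    [0, 0, 0],
    [0, 0, 0],
    [0, 0, 0],
    [0, 0, 0]
  ],
  "offset": [
    [0, 0, 0.002],
    [0, 0, 0.004],
    [0, 0, 0.006],
    [0, 0, 0.006]
  ],
  "fingers": [-0.6, -0.6, -0.6, -0.6]
}}

```text
time_s: 10.07
tool_pos: [0.5548, 0.0811, 0.1013]
eef_rot: [0.828, 0.56, 0.003, 0.001]
contact_force: [-10.0, -0.7, 45.0]
width: 0.0235
```

Run:
```python
from h import *
st()
```

```text
t 10.07 pos [0.5548 0.0811 0.1013] F [-10.   -0.7  45. ] w 0.0235 toolx [0.372 0.928 0.004] z [ 0.006  0.002 -1.   ] j [-0.31  0.55  0.18  1.85 -0.14  0.75 -0.43]
```

>>> {"api": "carry_out", "payload": {
  "angular": [
    [0, 0, 0],
    [0, 0, 0.12],
    [0, 0, 0.24],
    [0, 0, 0.12],
    [0, 0, 0],
    [0, 0, -0.12],
    [0, 0, -0.24],
    [0, 0, -0.12],
    [0, 0, 0]
  ],
  "offset": [
    [-0.0006, -0.0014, -0.003],
    [-0.0006, -0.0014, -0.003],
    [-0.0006, -0.0014, -0.003],
    [-0.0006, -0.0014, -0.003],
    [-0.0006, -0.0014, -0.003],
    [-0.0006, -0.0014, -0.003],
    [-0.0006, -0.0014, -0.003],
    [-0.0006, -0.0014, -0.003],
    [-0.0006, -0.0014, -0.003]
  ],
  "fingers": [-0.6, -0.6, -0.6, -0.6, -0.6, -0.6, -0.6, -0.6, -0.6]
}}

```text
time_s: 11.2
tool_pos: [0.5543, 0.0804, 0.102]
eef_rot: [0.829, 0.559, 0.003, 0.001]
contact_force: [-0.2, -0.8, 17.5]
width: 0.0234
```

Run:
```python
from h import *
s,e=st();print(s["torque"])
```

```text
t 11.2 pos [0.5543 0.0804 0.102 ] F [-0.2 -0.8 17.5] w 0.0234 toolx [0.376 0.927 0.004] z [ 0.007  0.001 -1.   ] j [-0.31  0.55  0.18  1.85 -0.14  0.75 -0.43]
[-0.33544142  0.53382636  0.05206198]
```

>>> {"api": "carry_out", "payload": {
  "angular": [
    [0, 0, 0],
    [0, 0, 0],
    [0, 0, 0]
  ],
  "offset": [
    [0, 0, -0.02],
    [0, 0, -0.06],
    [0, 0, -0.06]
  ],
  "fingers": [-0.6, -0.6, -0.6]
}}

```text
time_s: 11.58
tool_pos: [0.5536, 0.0807, 0.1618]
eef_rot: [0.828, 0.56, 0.003, 0.001]
contact_force: [0.3, 0.7, -3.2]
width: 0.0236
```

Run:
```python
from h import *
rel([.5995,-.2538,.05],-.38)
```

```text
t 11.57 pos [0.5536 0.0807 0.1618] F [ 0.3  0.7 -3.2] w 0.0236 toolx [0.372 0.928 0.003] z [ 0.006  0.001 -1.   ] j [-0.32  0.47  0.2   1.79 -0.12  0.89 -0.45]
offset [-0.2938  0.1665  0.1117] turnz -0.0010786798473139125 tilt rotvec [ 0.005  -0.0032  0.    ]
```

>>> {"api": "carry_out", "payload": {
  "angular": [
    [0, 0, 0],
    [0, 0, 0],
    [0, 0, 0],
    [0, 0, 0],
    [0, 0, 0],
    [0, 0, 0],
    [0, 0, 0],
    [0, 0, 0],
    [0, 0, 0],
    [0, 0, 0],
    [0, 0, 0],
    [0, 0, 0]
  ],
  "offset": [
    [-0.04, 0.023, 0],
    [-0.09, 0.051, 0],
    [-0.14, 0.079, 0],
    [-0.19, 0.108, 0],
    [-0.24, 0.136, 0],
    [-0.28, 0.159, 0],
    [-0.294, 0.1665, 0.01],
    [-0.294, 0.1665, 0.04],
    [-0.294, 0.1665, 0.08],
    [-0.294, 0.1665, 0.1],
    [-0.294, 0.1665, 0.107],
    [-0.294, 0.1665, 0.107]
  ],
  "fingers": [-0.6, -0.6, -0.6, -0.6, -0.6, -0.6, -0.6, -0.6, -0.6, -0.6, -0.6, -0.6]
}}

```text
time_s: 13.08
tool_pos: [0.5968, -0.2536, 0.0517]
eef_rot: [0.828, 0.561, -0.0, -0.0]
contact_force: [-1.0, 0.6, -2.1]
width: 0.0234
```

Run:
```python
from h import *
rel([.5995,-.2538,.049],-.38)
```

```text
t 13.07 pos [ 0.5968 -0.2536  0.0517] F [-1.   0.6 -2.1] w 0.0234 toolx [0.371 0.929 0.   ] z [-0.001  0.001 -1.   ] j [ 0.26  0.72  0.18  1.64 -0.16  0.79  0.13]
offset [0.0008 0.0026 0.0027] turnz -0.0004432762083432795 tilt rotvec [-0.0007 -0.0003  0.    ]
```

Not yet touching. I'll lower in 1 mm steps and read the force.

>>> {"api": "carry_out", "payload": {
  "angular": [
    [0, 0, 0],
    [0, 0, 0],
    [0, 0, 0]
  ],
  "offset": [
    [0, 0, 0.001],
    [0, 0, 0.002],
    [0, 0, 0.002]
  ],
  "fingers": [-0.6, -0.6, -0.6]
}}

```text
time_s: 13.45
tool_pos: [0.597, -0.2543, 0.0502]
eef_rot: [0.828, 0.56, 0.0, 0.0]
contact_force: [-0.7, 0.4, -1.7]
width: 0.0233
```

Run:
```python
from h import *
st()
```

```text
t 13.45 pos [ 0.597  -0.2543  0.0502] F [-0.7  0.4 -1.7] w 0.0233 toolx [0.372 0.928 0.   ] z [ 0. -0. -1.] j [ 0.26  0.72  0.18  1.65 -0.16  0.79  0.13]
```

>>> {"api": "carry_out", "payload": {
  "angular": [
    [0, 0, 0],
    [0, 0, 0],
    [0, 0, 0],
    [0, 0, 0],
    [0, 0, 0],
    [0, 0, 0],
    [0, 0, 0],
    [0, 0, -0.17],
    [0, 0, -0.34],
    [0, 0, -0.35],
    [0, 0, -0.35]
  ],
  "offset": [
    [0, 0, 0.001],
    [0, 0, 0.0015],
    [0, 0, 0.0015],
    [0, 0, 0.0015],
    [0, 0, 0.0015],
    [0, 0, -0.025],
    [0, 0, -0.065],
    [-0.018, -0.05, -0.07],
    [-0.0356, -0.101, -0.07],
    [-0.0356, -0.101, -0.06],
    [-0.0356, -0.101, -0.05]
  ],
  "fingers": [-0.6, -0.6, 0.3, 0.3, 0.3, 0.3, 0.3, 0.3, 0.3, 0.3, 0.3]
}}

```text
time_s: 14.82
tool_pos: [0.4907, -0.2501, 0.1]
eef_rot: [0.718, 0.696, 0.0, 0.001]
contact_force: [0.2, 0.3, 0.4]
width: 0.0558
```

Run:
```python
from h import *
rel([.4901,-.2498,.050],-.03)
I=robot.capture("top")[:,:,::-1];J=robot.capture("scene")[:,:,::-1]
a=cv2.resize(I[170:280,365:425],None,fx=5,fy=5,interpolation=cv2.INTER_CUBIC);b=cv2.resize(J[205:305,190:310],None,fx=4,fy=4,interpolation=cv2.INTER_CUBIC)
o=np.zeros((550,780,3),np.uint8);o[:550,:300]=a;o[:400,300:]=b;cv2.imwrite("pics/c4.png",np.clip(o*1.6,0,255).astype(np.uint8))
```

```text
t 14.82 pos [ 0.4907 -0.2501  0.1   ] F [0.2 0.3 0.4] w 0.0558 toolx [ 0.032  0.999 -0.   ] z [ 0.002 -0.    -1.   ] j [ 0.37  0.53  0.09  1.87 -0.07  0.73  0.47]
offset [ 0.0003 -0.0007  0.05  ] turnz -0.0023198072004033676 tilt rotvec [ 0.0017  0.0004 -0.    ]
```

View pics/c4.png

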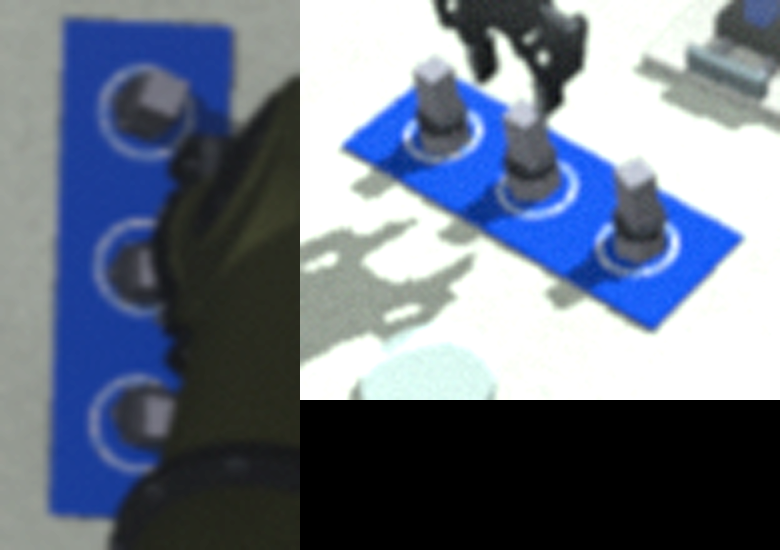

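Socket 1 stands upright in its ring at (160,95). The open fingers straddle the middle socket at (527,112), so I'll descend, grip and carry it to the nut.

>>> {"api": "carry_out", "payload": {
  "angular": [
    [0, 0, 0],
    [0, 0, 0],
    [0, 0, 0],
    [0, 0, 0],
    [0, 0, 0],
    [0, 0, 0],
    [0, 0, 0]
  ],
  "offset": [
    [0, 0, 0.025],
    [0, 0, 0.045],
    [0, 0, 0.05],
    [0, 0, 0.05],
    [0, 0, 0.05],
    [0, 0, 0.05],
    [0, 0, 0.05]
  ],
  "fingers": [0.3, 0.3, 0.3, -0.6, -0.6, -0.6, -0.6],
  "force": 60
}}

```text
time_s: 15.8
tool_pos: [0.4903, -0.2499, 0.0506]
eef_rot: [0.718, 0.696, 0.0, 0.001]
contact_force: [0.6, -0.0, 2.2]
width: 0.023
```

Run:
```python
from h import *
rel([.5535,.0803,.106],-.03)
```

```text
t 15.8 pos [ 0.4903 -0.2499  0.0506] F [ 0.6 -0.   2.2] w 0.023 toolx [ 0.031  1.    -0.   ] z [ 0.001 -0.    -1.   ] j [ 0.37  0.6   0.08  1.92 -0.08  0.62  0.48]
offset [ 0.332   0.053  -0.0555] turnz -0.0010422801681519989 tilt rotvec [ 0.0011  0.0004 -0.    ]
```

>>> {"api": "carry_out", "payload": {
  "angular": [
    [0, 0, 0],
    [0, 0, 0],
    [0, 0, 0.05],
    [0, 0, 0.1],
    [0, 0, 0.15],
    [0, 0, 0.2],
    [0, 0, 0.25],
    [0, 0, 0.3],
    [0, 0, 0.35],
    [0, 0, 0.35],
    [0, 0, 0.35],
    [0, 0, 0.35]
  ],
  "offset": [
    [0, 0, -0.03],
    [0, 0, -0.08],
    [0.04, 0.006, -0.115],
    [0.09, 0.014, -0.115],
    [0.14, 0.022, -0.115],
    [0.19, 0.03, -0.115],
    [0.24, 0.038, -0.115],
    [0.29, 0.046, -0.115],
    [0.32, 0.051, -0.115],
    [0.332, 0.053, -0.1],
    [0.332, 0.053, -0.075],
    [0.332, 0.053, -0.06]
  ],
  "fingers": [-0.6, -0.6, -0.6, -0.6, -0.6, -0.6, -0.6, -0.6, -0.6, -0.6, -0.6, -0.6]
}}

```text
time_s: 17.3
tool_pos: [0.552, 0.0789, 0.1081]
eef_rot: [0.828, 0.56, -0.001, -0.0]
contact_force: [0.2, -0.2, -0.9]
width: 0.0228
```

>>> {"api": "carry_out", "payload": {
  "angular": [
    [0, 0, 0],
    [0, 0, 0],
    [0, 0, 0],
    [0, 0, 0]
  ],
  "offset": [
    [0, 0, 0.004],
    [0, 0, 0.008],
    [0, 0, 0.011],
    [0, 0, 0.011]
  ],
  "fingers": [-0.6, -0.6, -0.6, -0.6]
}}

```text
time_s: 17.8
tool_pos: [0.5535, 0.0795, 0.1025]
eef_rot: [0.828, 0.56, 0.001, 0.0]
contact_force: [-8.4, -1.8, 25.6]
width: 0.023
```

Run:
```python
from h import *
rel([.5535,.0803,.106],-.38)
```

```text
t 17.8 pos [0.5535 0.0795 0.1025] F [-8.4 -1.8 25.6] w 0.023 toolx [0.373 0.928 0.001] z [ 0.002  0.001 -1.   ] j [-0.29  0.54  0.16  1.85 -0.12  0.75 -0.45]
offset [ 0.0007 -0.0003 -0.0035] turnz -0.0019428281658313562 tilt rotvec [ 0.002  -0.0014  0.    ]
```

>>> {"api": "carry_out", "payload": {
  "angular": [
    [0, 0, 0],
    [0, 0, 0],
    [0, 0, 0.13],
    [0, 0, 0.26],
    [0, 0, 0.13],
    [0, 0, 0],
    [0, 0, -0.13],
    [0, 0, -0.26],
    [0, 0, -0.13],
    [0, 0, 0]
  ],
  "offset": [
    [-0.0007, -0.0019, -0.002],
    [-0.0007, -0.0019, -0.001],
    [-0.0007, -0.0019, -0.001],
    [-0.0007, -0.0019, -0.001],
    [-0.0007, -0.0019, -0.001],
    [-0.0007, -0.0019, -0.001],
    [-0.0007, -0.0019, -0.001],
    [-0.0007, -0.0019, -0.001],
    [-0.0007, -0.0019, -0.001],
    [-0.0007, -0.0019, -0.001]
  ],
  "fingers": [-0.6, -0.6, -0.6, -0.6, -0.6, -0.6, -0.6, -0.6, -0.6, -0.6]
}}

```text
time_s: 19.05
tool_pos: [0.5529, 0.0798, 0.1027]
eef_rot: [0.83, 0.558, 0.002, 0.001]
contact_force: [-2.2, -0.5, 16.1]
width: 0.0233
```

Run:
```python
from h import *
s,e=st();print(s["torque"])
```

```text
t 19.05 pos [0.5529 0.0798 0.1027] F [-2.2 -0.5 16.1] w 0.0233 toolx [0.377 0.926 0.002] z [ 0.005  0.001 -1.   ] j [-0.29  0.54  0.16  1.85 -0.12  0.75 -0.45]
[0.12223922 0.70899528 0.09250074]
```

>>> {"api": "carry_out", "payload": {
  "angular": [
    [0, 0, 0],
    [0, 0, 0],
    [0, 0, 0]
  ],
  "offset": [
    [0, 0, -0.02],
    [0, 0, -0.06],
    [0, 0, -0.06]
  ],
  "fingers": [-0.6, -0.6, -0.6]
}}

```text
time_s: 19.42
tool_pos: [0.5532, 0.0804, 0.163]
eef_rot: [0.828, 0.56, 0.003, 0.001]
contact_force: [1.1, -0.5, -2.6]
width: 0.0231
```

Run:
```python
from h import *
s,e=st();print(s["torque"])
rel([.4903,-.2499,.0505],-.03)
```

```text
t 19.43 pos [0.5532 0.0804 0.163 ] F [ 1.1 -0.5 -2.6] w 0.0231 toolx [0.372 0.928 0.003] z [ 0.006  0.001 -1.   ] j [-0.31  0.47  0.18  1.78 -0.1   0.89 -0.47]
[-0.00076949 -0.04450133  0.02102348]
t 19.43 pos [0.5532 0.0804 0.163 ] F [ 1.1 -0.5 -2.6] w 0.0231 toolx [0.372 0.928 0.003] z [ 0.006  0.001 -1.   ] j [-0.31  0.47  0.18  1.78 -0.1   0.89 -0.47]
offset [-0.3304  0.0639  0.1118] turnz -0.3512990117528454 tilt rotvec [ 0.0054 -0.0033  0.    ]
```

>>> {"api": "carry_out", "payload": {
  "angular": [
    [0, 0, -0.05],
    [0, 0, -0.1],
    [0, 0, -0.15],
    [0, 0, -0.2],
    [0, 0, -0.25],
    [0, 0, -0.3],
    [0, 0, -0.35],
    [0, 0, -0.35],
    [0, 0, -0.35],
    [0, 0, -0.35],
    [0, 0, -0.35],
    [0, 0, -0.35]
  ],
  "offset": [
    [-0.04, 0.008, 0],
    [-0.09, 0.017, 0],
    [-0.14, 0.027, 0],
    [-0.19, 0.037, 0],
    [-0.24, 0.046, 0],
    [-0.29, 0.056, 0],
    [-0.32, 0.062, 0],
    [-0.3304, 0.0639, 0.03],
    [-0.3304, 0.0639, 0.07],
    [-0.3304, 0.0639, 0.098],
    [-0.3304, 0.0639, 0.107],
    [-0.3304, 0.0639, 0.109]
  ],
  "fingers": [-0.6, -0.6, -0.6, -0.6, -0.6, -0.6, -0.6, -0.6, -0.6, -0.6, -0.6, -0.6]
}}

```text
time_s: 20.92
tool_pos: [0.4876, -0.25, 0.0508]
eef_rot: [0.718, 0.696, -0.0, -0.0]
contact_force: [0.3, -0.4, -1.3]
width: 0.0231
```

Run:
```python
from h import *
rel([.4017,-.2496,.05],-.10)
```

```text
t 20.93 pos [ 0.4876 -0.25    0.0508] F [ 0.3 -0.4 -1.3] w 0.0231 toolx [0.031 1.    0.   ] z [-0.  0. -1.] j [ 0.37  0.6   0.08  1.92 -0.08  0.62  0.48]
offset [-0.0022 -0.0858  0.0008] turnz 0.06900850556026183 tilt rotvec [-0.0003 -0.0001  0.    ]
```

>>> {"api": "carry_out", "payload": {
  "angular": [
    [0, 0, 0],
    [0, 0, 0],
    [0, 0, 0],
    [0, 0, 0],
    [0, 0, 0],
    [0, 0, 0],
    [0, 0, 0.03],
    [0, 0, 0.07],
    [0, 0, 0.07],
    [0, 0, 0.07],
    [0, 0, 0.07]
  ],
  "offset": [
    [0, 0, 0.001],
    [0, 0, 0.0015],
    [0, 0, 0.0015],
    [0, 0, 0.0015],
    [0, 0, -0.025],
    [0, 0, -0.065],
    [-0.001, -0.043, -0.07],
    [-0.0022, -0.0858, -0.07],
    [-0.0022, -0.0858, -0.05],
    [-0.0022, -0.0858, -0.015],
    [-0.0022, -0.0858, 0]
  ],
  "fingers": [-0.6, -0.6, 0.3, 0.3, 0.3, 0.3, 0.3, 0.3, 0.3, 0.3, 0.3]
}}

```text
time_s: 22.3
tool_pos: [0.4012, -0.2492, 0.0498]
eef_rot: [0.742, 0.67, -0.0, -0.001]
contact_force: [0.0, 0.5, -0.4]
width: 0.0552
```

>>> {"api": "carry_out", "payload": {
  "angular": [
    [0, 0, 0],
    [0, 0, 0],
    [0, 0, 0],
    [0, 0, 0],
    [0, 0, 0]
  ],
  "offset": [
    [0, 0, 0],
    [0, 0, 0],
    [0, 0, 0],
    [0, 0, 0],
    [0, 0, 0]
  ],
  "fingers": [0.3, -0.6, -0.6, -0.6, -0.6]
}}

```text
time_s: 22.92
tool_pos: [0.4023, -0.2499, 0.0519]
eef_rot: [0.742, 0.67, 0.0, 0.001]
contact_force: [-0.4, 0.0, 6.9]
width: 0.0234
```

Run:
```python
from h import *
rel([.5527,.0803,.106],-.38)
```

```text
t 22.93 pos [ 0.4023 -0.2499  0.0519] F [-0.4  0.   6.9] w 0.0234 toolx [ 0.101  0.995 -0.001] z [ 0.002 -0.001 -1.   ] j [ 0.44  0.52  0.1   2.12 -0.1   0.5   0.51]
offset [ 0.3436  0.1164 -0.0541] turnz 0.2789165366721178 tilt rotvec [ 0.0018  0.0008 -0.    ]
```

>>> {"api": "carry_out", "payload": {
  "angular": [
    [0, 0, 0],
    [0, 0, 0],
    [0, 0, 0.04],
    [0, 0, 0.08],
    [0, 0, 0.12],
    [0, 0, 0.16],
    [0, 0, 0.2],
    [0, 0, 0.24],
    [0, 0, 0.28],
    [0, 0, 0.28],
    [0, 0, 0.28],
    [0, 0, 0.28]
  ],
  "offset": [
    [0, 0, -0.03],
    [0, 0, -0.08],
    [0.04, 0.014, -0.115],
    [0.09, 0.03, -0.115],
    [0.14, 0.047, -0.115],
    [0.19, 0.064, -0.115],
    [0.24, 0.081, -0.115],
    [0.29, 0.098, -0.115],
    [0.33, 0.112, -0.115],
    [0.3436, 0.1164, -0.1],
    [0.3436, 0.1164, -0.075],
    [0.3436, 0.1164, -0.06]
  ],
  "fingers": [-0.6, -0.6, -0.6, -0.6, -0.6, -0.6, -0.6, -0.6, -0.6, -0.6, -0.6, -0.6]
}}

```text
time_s: 24.42
tool_pos: [0.551, 0.0797, 0.1094]
eef_rot: [0.828, 0.56, -0.001, -0.0]
contact_force: [-0.3, 0.2, -1.5]
width: 0.0233
```

>>> {"api": "carry_out", "payload": {
  "angular": [
    [0, 0, 0],
    [0, 0, 0],
    [0, 0, 0],
    [0, 0, 0]
  ],
  "offset": [
    [0, 0, 0.004],
    [0, 0, 0.008],
    [0, 0, 0.012],
    [0, 0, 0.012]
  ],
  "fingers": [-0.6, -0.6, -0.6, -0.6]
}}

```text
time_s: 24.92
tool_pos: [0.5523, 0.0812, 0.0992]
eef_rot: [0.828, 0.561, 0.0, -0.0]
contact_force: [-0.3, 3.5, -2.6]
width: 0.0233
```

Run:
```python
from h import *
s,e=st();print(s["torque"])
```

```text
t 24.93 pos [0.5523 0.0812 0.0992] F [-0.3  3.5 -2.6] w 0.0233 toolx [0.372 0.928 0.001] z [ 0.     0.001 -1.   ] j [-0.28  0.55  0.14  1.85 -0.11  0.75 -0.46]
[ 0.61126055  0.01732429 -0.00621976]
```

This one has already gone below where the others stopped, so I'll continue down with a small +y relief.

>>> {"api": "carry_out", "payload": {
  "angular": [
    [0, 0, 0],
    [0, 0, 0],
    [0, 0, 0],
    [0, 0, 0]
  ],
  "offset": [
    [0.0004, 0, 0.002],
    [0.0004, 0, 0.004],
    [0.0004, 0, 0.006],
    [0.0004, 0, 0.006]
  ],
  "fingers": [-0.6, -0.6, -0.6, -0.6]
}}

```text
time_s: 25.42
tool_pos: [0.552, 0.0819, 0.0928]
eef_rot: [0.828, 0.561, -0.0, -0.001]
contact_force: [-1.7, 4.6, 0.8]
width: 0.0231
```

Run:
```python
from h import *
s,e=st();print(s["torque"])
```

```text
t 25.43 pos [0.552  0.0819 0.0928] F [-1.7  4.6  0.8] w 0.0231 toolx [0.371 0.929 0.001] z [-0.001  0.001 -1.   ] j [-0.28  0.56  0.13  1.86 -0.11  0.73 -0.46]
[1.36863645 0.59120679 0.01212618]
```

>>> {"api": "carry_out", "payload": {
  "angular": [
    [0, 0, 0],
    [0, 0, 0],
    [0, 0, 0],
    [0, 0, 0]
  ],
  "offset": [
    [0.0008, -0.0006, 0.002],
    [0.0008, -0.0006, 0.004],
    [0.0008, -0.0006, 0.006],
    [0.0008, -0.0006, 0.006]
  ],
  "fingers": [-0.6, -0.6, -0.6, -0.6]
}}

```text
time_s: 25.92
tool_pos: [0.5521, 0.0823, 0.0908]
eef_rot: [0.828, 0.561, 0.001, -0.0]
contact_force: [-13.4, 2.7, 41.0]
width: 0.0234
```

Run:
```python
from h import *
s,e=st();print(s["torque"])
T=np.mean([robot.capture("top")[:,:,::-1].astype(float) for _ in range(4)],0);S=np.mean([robot.capture("scene")[:,:,::-1].astype(float) for _ in range(4)],0)
np.save("T5.npy",T);np.save("S5.npy",S)
a=cv2.resize(T[170:280,255:425],None,fx=4.6,fy=4.6,interpolation=cv2.INTER_CUBIC)[:,:390]*1.8
b=cv2.resize(S[150:220,290:355],None,fx=6,fy=6,interpolation=cv2.INTER_CUBIC)*1.3
o=np.zeros((510,790,3));o[:506,:390]=a[:506];o[:420,400:]=b;cv2.imwrite("pics/c5.png",np.clip(o,0,255).astype(np.uint8))
```

```text
t 25.93 pos [0.5521 0.0823 0.0908] F [-13.4   2.7  41. ] w 0.0234 toolx [0.372 0.928 0.002] z [ 0.002  0.001 -1.   ] j [-0.28  0.56  0.13  1.86 -0.11  0.72 -0.46]
[0.68437706 3.39895362 0.07910037]
```

View pics/c5.png

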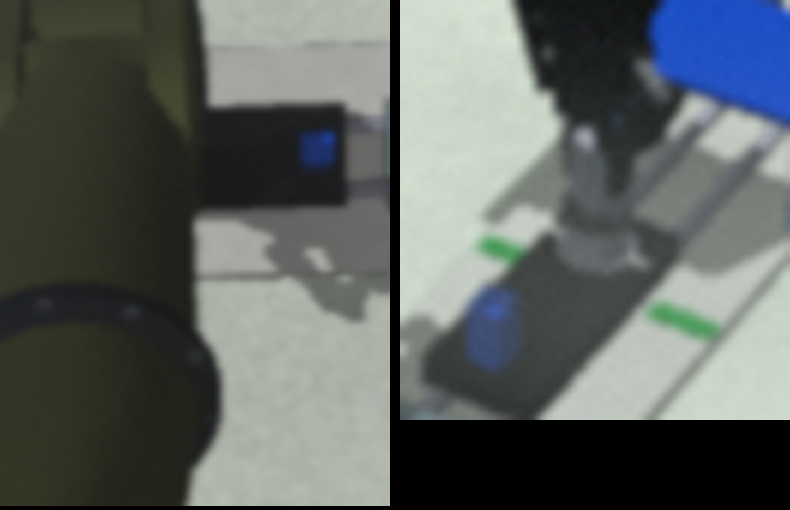

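The socket looks fully down on the washer at (600,245) in the scene tile. I'll relieve the push with a small wiggle, then check height and carriage.

>>> {"api": "carry_out", "payload": {
  "angular": [
    [0, 0, 0],
    [0, 0, 0.05],
    [0, 0, 0],
    [0, 0, -0.05],
    [0, 0, 0],
    [0, 0, 0]
  ],
  "offset": [
    [-0.0004, -0.0011, -0.0015],
    [-0.0004, -0.0011, -0.0015],
    [-0.0004, -0.0011, -0.0015],
    [-0.0004, -0.0011, -0.0015],
    [-0.0004, -0.0011, -0.002],
    [-0.0004, -0.0011, -0.002]
  ],
  "fingers": [-0.6, -0.6, -0.6, -0.6, -0.6, -0.6]
}}

```text
time_s: 27.08
tool_pos: [0.552, 0.0821, 0.0909]
eef_rot: [0.828, 0.56, 0.001, 0.001]
contact_force: [-5.1, 3.0, 18.9]
width: 0.023
```

Run:
```python
from fit import *
s,e=st();print(s["torque"])
T=np.mean([robot.capture("top")[:,:,::-1].astype(float) for _ in range(5)],0)
S=np.mean([robot.capture("scene")[:,:,::-1].astype(float) for _ in range(5)],0)
np.save("T6.npy",T);np.save("S6.npy",S)
def post(I,lo,hi):
    h=cv2.cvtColor(np.clip(I,0,255).astype(np.uint8),cv2.COLOR_BGR2HSV);b=cv2.inRange(h,(100,120,40),(130,255,255))
    k,l,q,c=cv2.connectedComponentsWithStats(b)
    for i in range(1,k):
        if lo<c[i][0]<hi and 190<c[i][1]<215 and q[i,4]<150:print(q[i],c[i],p2w("top",*c[i],.085).round(4))
post(cv2.imread("pics/top0.png").astype(float),260,285);post(T,310,345)
print(w2p("top",[.5527+.11*.0275,.079-.11,.085]))
# socket height: compare collar edge in scene
for r in(.045,.048,.055):print(r,w2p("scene",[.5527,.0803,r]).round(1))
o=np.clip(cv2.resize(S[150:210,295:350],None,fx=10,fy=10,interpolation=cv2.INTER_CUBIC)*1.5,0,255).astype(np.uint8);cv2.imwrite("pics/c6.png",o)
```

```text
t 27.07 pos [0.552  0.0821 0.0909] F [-5.1  3.  18.9] w 0.023 toolx [0.372 0.928 0.002] z [ 0.003  0.001 -1.   ] j [-0.28  0.56  0.14  1.87 -0.11  0.72 -0.47]
[0.64041061 1.26039638 0.051323  ]
[268 199   9   9  64] [272.1875   203.078125] [0.5503 0.1277 0.085 ]
[321 198   7   8  50] [324.   201.78] [ 0.5552 -0.0295  0.085 ]
[324.49379107 201.59911863]
0.045 [322.1 191. ]
0.048 [322.1 190.3]
0.055 [322.2 188.7]
```

View pics/c6.png

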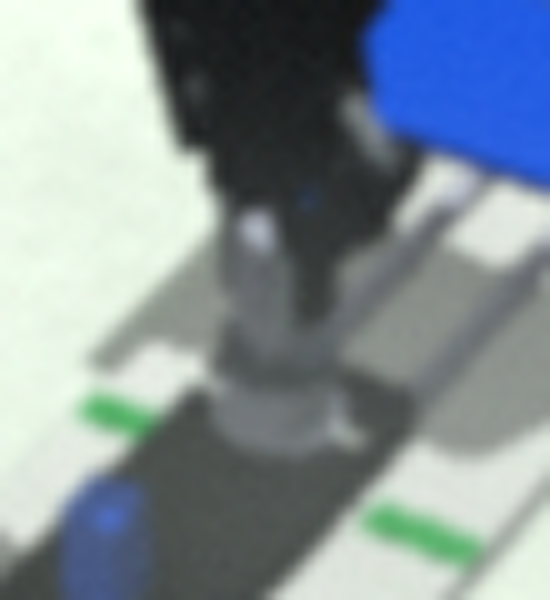

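Run:
```python
from fit import *
S3=np.load("S3.npy");S6=np.load("S6.npy");T3=np.load("T3.npy");T6=np.load("T6.npy")
def blobs(I,lo,hi,box):
    h=cv2.cvtColor(np.clip(I,0,255).astype(np.uint8),cv2.COLOR_BGR2HSV);b=cv2.inRange(h,lo,hi);m=np.zeros_like(b);u0,v0,u1,v1=box;m[v0:v1,u0:u1]=b[v0:v1,u0:u1]
    k,l,q,c=cv2.connectedComponentsWithStats(m);return [(q[i,4],c[i].round(2)) for i in range(1,k) if q[i,4]>8]
B=((100,100,40),(130,255,255));G=((45,80,40),(85,255,255))
for n,I in(("S3",S3),("S6",S6)):print(n,"post",blobs(I,*B,(290,190,320,215)),"green",blobs(I,*G,(285,170,350,215)))
for n,I in(("T3",T3),("T6",T6)):print(n,"post",blobs(I,*B,(310,190,345,215)))
g=blobs(T3,*G,(270,175,310,235));print(g)
# white line rows in T3: grey column centroid just outside the washer, on the black carriage
gr=T3.mean(2)
M=[.5527,.079];a=.0275;x=np.array([np.cos(a),np.sin(a),0]);y=np.array([-np.sin(a),np.cos(a),0]);O=np.array([.5527,.079,0])
for s in(.0275,.031,-.0275,-.031):
    pr=[]
    for t in np.arange(-.015,.0151,.001):
        q=w2p("top",O+s*x+t*y+[0,0,.043]);pr.append(cv2.getRectSubPix(gr.astype(np.float32),(1,1),(float(q[0]),float(q[1])))[0,0])
    pr=np.array(pr);w=np.clip(pr-np.median(pr)-4,0,None);print(s,"line t",((w*np.arange(-.015,.0151,.001)).sum()/w.sum()).round(4))
for s in(.045,.06,-.045,-.06):
    pr=[]
    d=T3[:,:,1]-T3[:,:,2]
    for t in np.arange(-.02,.0201,.001):
        q=w2p("top",O+s*x+t*y+[0,0,.015]);pr.append(cv2.getRectSubPix(d.astype(np.float32),(1,1),(float(q[0]),float(q[1])))[0,0])
    pr=np.array(pr);w=np.clip(pr-8,0,None);print(s,"stripe t",((w*np.arange(-.02,.0201,.001)).sum()/w.sum()).round(4))
```

```text
S3 post [(np.int32(91), array([304.98, 203.99]))] green [(np.int32(18), array([306.83, 191.33])), (np.int32(25), array([336.72, 203.04]))]
S6 post [(np.int32(67), array([304.51, 204.04]))] green [(np.int32(17), array([306.65, 191.29])), (np.int32(26), array([336.77, 203.  ]))]
T3 post [(np.int32(64), array([323.47, 201.75]))]
T6 post [(np.int32(50), array([324.  , 201.78]))]
[(np.int32(51), array([289.53, 186.88])), (np.int32(63), array([290.06, 223.  ]))]
0.0275 line t 0.0021
0.031 line t 0.0022
-0.0275 line t 0.0025
-0.031 line t 0.0024
0.045 stripe t 0.0005
0.06 stripe t 0.0003
-0.045 stripe t 0.0001
-0.06 stripe t 0.0002
```

The line measures about 2 mm at most from the stripe centre, against a half-width of 8 mm, so it's on the mark. One last look at the returned sockets.

Run:
```python
from h import *
crop("scene","pics/c7.png",190,120,390,320,3,np.load("S6.npy"),1.3);st()
```

```text
t 27.57 pos [0.5521 0.082  0.0909] F [-5.   2.8 19.3] w 0.023 toolx [0.372 0.928 0.002] z [ 0.003  0.001 -1.   ] j [-0.28  0.56  0.14  1.87 -0.11  0.72 -0.47]
```

View pics/c7.png

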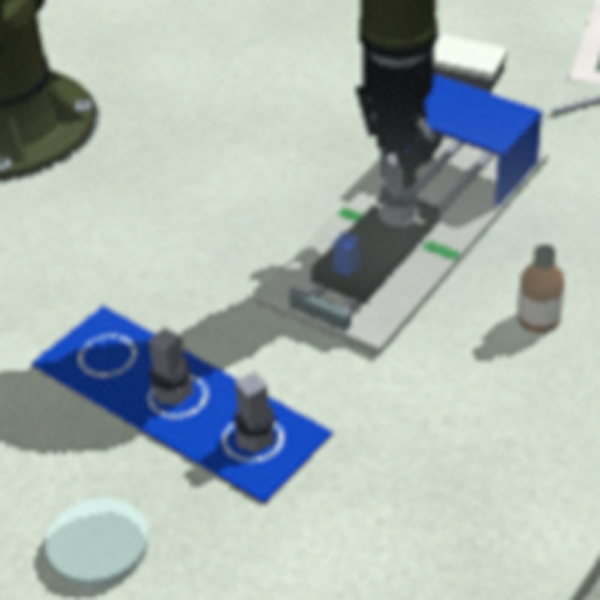

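Both rejected sockets stand upright on the mat at (172,370) and (255,415). The third is seated and still gripped at (397,200), and the bottle, dish and box look untouched. Handing in.

```bash
python3 -c "
from bench import robot
print(robot.close_job())"
```

```text
the job is handed in; nothing more can be done
None
```

The carriage is on its service mark and the fitting socket is down over the nut, still gripped. I handed the job in at about 27.6 s of the 72 s allowed.

- **Carriage:** I pulled it about 158 mm by the post. Before the sockets, its white lines measured about 2 mm towards the hood from the stripe centres, well inside the ±8 mm stripe width. Later views of the post suggest 1 to 2 mm; I left that uncorrected.
- **Rejected sockets:** The ones at the far end and middle of the mat both stopped about 13 mm above the washer. That is the top of the stated 9 to 13 mm range, so I could not tell the 20.5 mm one from the 22 mm one. Both are back upright on the mat.
- **Fitting socket:** The third went down to a firm stop. The tool height stayed at 90.8 to 90.9 mm under both 41 N and 19 N, with a small twist in between. With that socket's own grip offset the rim comes out at about 45 mm, on the washer. The offset from the earlier grips would put it about 1 mm higher, but the picture agrees with seated. It was handed in gripped, pressing about 19 N.
- **Check that disagreed:** The nut's angle from the two cameras differed by about 20°, so I turned the first two sockets back and forth on the nut rather than trust it. The third went straight down.
- **Bystanders:** The bottle, dish and slide box look untouched in the last picture.

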